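Load a copper plate from its cradle into the keeper jig

ROBOT

A 7-joint arm with a two-finger parallel gripper is mounted at the origin on a cart in front of the work surface, level with it; the furniture and walls round the work are solid. World frame = base frame: x ahead of the robot, y to its left, z up, the work surface at z = 0. Lengths are in m, angles in rad, forces in N, time in s.
With the tool pointing down it reaches from about 0.4 to 0.85 m from the base axis. Payload 10.4 kg.
Tool frame: the origin (TCP) lies at the very end of the fingers, on their centre line; the grasp point (between the pads) lies 19 mm behind it; z points along the fingers, y is the line along which they close (so a half turn about z gives the same grasp; the last joint's range is limited). The gripper opens to 85 mm and grips with 20 to 120 N. Pads are 22 mm wide; open, the fingers measure 114 mm over their backs; the gripper's body (76 mm by 85 mm) begins 54 mm behind the grasp point. The pads swing forward as they close: fully open they stand 13 mm farther back than shut.
Start: joints at [1.311, 0.332, -0.065, 1.46, 0.022, 1.35, -0.088], TCP at [0.147, -0.608, 0.231] pointing down, gripper open.
Joint ranges: [-2.6, 2.6], [-0.5, 2.12], [-1.47, 1.34], [0.16, 2.42], [-1.27, 4.41], [0.06, 2.06], [-2.6, 2.6]. Speed limits (rad/s): [2.22, 2.22, 2.79, 2.79, 3.14, 3.14, 3.14].

INTERFACE

Orientations are given as a unit quaternion [x, y, z, w].
In Python, from workcell import env gives the robot as it stands. The module is installed in compiled form; this text tells all that it offers.
- The arm moves only by the tool send_rows, never from a script. Its argument "moves" is a list of rows, each a list of 7 numbers: the shift along the tool's x, y, z in mm, then the turn, a rotation vector about the tool's x, y, z in degrees, then the finger opening in mm, from 0 to 85.4. In form: [[dx, dy, dz, wx, wy, wz, claw], ...]. A call has exactly 8 rows; each row is the pose to reach, as a shift and turn from the pose commanded when the call began, along the tool's axes at that moment; what a row does not reach only later rows make up. A row lasts 1/10 s, in which the tool goes at most 50 mm and 8.59 degrees, less where a joint would pass 70% of its speed; a pose out of reach is approached as far as the arm can. A call with a gripper value outside its range is refused whole. The fingers move at their own pace and stop on an object; "grip_force" is the grip in N (left out, the last holds). Time passes only in rows, so rows that repeat a pose let the fingers close, or fill a call up. It gives the time, the measured TCP pose, the force, the opening and the grip force at its end, in the units of the state.
- env.observe(): the state, without advancing time (a new reading comes with each control period).
- env.snapshot(name): name is "scene" or "top"; returns (picture, depth): 384x512x3 uint8, red, green, blue; 384x512 float32, m along the optical axis (not along the pixel's ray), 0 where there is no reading.
- env.get_calibration(name): a dict with "K" (3x3 intrinsics, pixels), "k1" (the pictures are not rectified: a ray, as slopes to the right and down, at radius r is drawn at 1 + k1 r^2 times it, then the intrinsics apply), "rvec" (rotation vector, rad) and "tvec" (3), from world to camera coordinates, as OpenCV has them. Camera axes: x right, y down, z forward; pixel columns grow to the right and rows downward; lengths in m; the calibration is good to about 2 mm. A picture is of the moment at which its call begins. get_calibration takes no time and is no camera call.
- env.sign_off(): hands the job in; it is judged then, once.
The state is a dict: "clock": time; "q": joint angles; "dq": joint speeds; "tau": joint torques, N m; "tool_pos": TCP position; "tcp_rot": TCP orientation; "wrist_force": force on the tool from outside, world axes, zero at the start; "ft_torque": the same for the moment, N m; "finger_gap": finger opening in m; "finger_force": force on a finger pad.
Only numpy, scipy, OpenCV 4.12 (cv2) and the standard library are available. Lean on these libraries where they do the work, as an engineer would, in place of code of your own. Each camera call takes 0.05 s, during which the arm holds its last target. There are 200 camera calls.

TASK

First swing the yellow keeper arm of the blue jig by its red knob well clear of the nest. Then slide the copper plate lengthwise along the channel of the black cradle, towards the robot, until its near end overhangs the cradle's lip enough to be pinched by its two long sides, pick it up there, and lay it flat in the jig's nest, between the two fences and with its far end within about a centimetre of the back stop. Let go of it and swing the keeper arm fully back across it, without dropping the plate onto the bench or disturbing the bottle, spool, relay or capacitor that stand about.

Things in the scene. Friction and masses are not known exactly. Their poses are not given: they have to be found in the camera images.
- plate: Copper plate 110 x 50 x 4 mm, about 0.17 kg, loose; dark dots on top are only marks. Origin: centre of its underside; x along its length, z up. It starts flat in the cradle's channel, its x along the cradle's x, its centre 0 to 15 mm to the +x side of the cradle's origin. Only friction holds it. It tips off if over half of it (55 mm) passes the lip.
- cradle: Black block fixed to the bench, 190 (x) x 74 mm, -x end roughly to the robot; origin: centre of its underside, on the bench. A channel 54 mm wide, open at both ends, runs along x: floor 40 mm above the origin, aluminium rails each side 10 mm wide, tops 5 mm above the floor. No finger room beside the plate in the channel.
- lip (a point): Middle of the channel floor's edge at the cradle's -x end, 95 mm from the cradle's origin and 40 mm above the bench; beyond it nothing stands.
- jig: Blue base 150 (x) x 130 mm, 10 mm thick, fixed, -x side roughly to the robot, origin on the bench under the nest. Nest floor 40 mm up: a tongue 30 mm wide at x -55 to +3 mm (finger room at both its sides), then a block 80 mm wide to x +68. Fences at x +9 to +59, inner faces at y -27.5 and +27.5; back stop's face at x +58; all rise 6 mm above the floor.
- nest (a point): On the nest floor, 40 mm above the jig's origin: a loaded plate's origin belongs here, within 3 mm forward to 10 mm back towards the robot, its x along the jig's x.
- keeper (a joint): Angle (rad) of the yellow arm about its upright post at the jig's x +20, y +52 mm. 0 (stop): across the nest, along the jig's -y; grows anticlockwise from above, away from the robot; 1.57: along the jig's +x, clear; stop 1.75. Starts at 0 to 0.5. Stays where left; 1 N at the knob moves it. Arm 14 mm wide, from 48 to 54 mm above the bench, 4 mm over a plate.
- keeper_knob (a point): Middle of the red upright round knob on the keeper arm, 13 mm diameter, 28 mm tall, from 54 to 82 mm above the bench; this point is 68 mm above the bench and 50 mm from the post's axis.
- flux_bottle: Bystander: amber dropper bottle, 34 mm diameter, 102 mm tall, origin at its foot.
- solder_spool: Bystander: spool of solder wire, 52 mm diameter, 45 mm tall, origin at its foot.
- relay: Bystander: cream box-shaped relay, 21 x 28 x 35 mm, origin at its foot.
- cap_old: Bystander: white can capacitor, 32 mm diameter, 75 mm tall, origin at its foot.

How it is judged:
By the outcome, as a careful person would: the job done as asked, in the order asked, and still so for the second after the job is handed in, with the robot touching nothing.
It also fails if it takes over 72 s, if anything falls off the work surface, if the arm or the gripper's body presses on something with over 40 N, if the wrist force passes 120 N, or if a joint passes its speed limit or range.

## Working session

There is one attempt and no reset: what is moved stays moved. The work goes in short steps, Python scripts to look and compute and a tool call to move; the robot and the scene stay as the last step left them, time stands still between calls to the robot, and variables do not carry over. Pictures are saved under pics/ and viewed, at most 13 in all, crops included, and the job is handed in when it is done.

Besides the shell and the picture viewer there is one more tool, called after "Request:" by a JSON object that holds its "fn" and its "kwargs". send_rows: Moves the arm, as the interface text tells. Its arguments: {"type":"object","properties":{"moves":{"type":"array"},"grip_force":{"type":"number"}},"required":["moves"]}

```bash
mkdir -p pics; cat > h.py <<'E'
import numpy as np, cv2
from workcell import env
from scipy.spatial.transform import Rotation as R
def cal(n):
    c=env.get_calibration(n); K=np.array(c["K"],float); Rm=cv2.Rodrigues(np.array(c["rvec"],float))[0]; t=np.array(c["tvec"],float).ravel()
    return K,float(c["k1"]),Rm,t
def cloud(n,depth):
    """world point per pixel"""
    K,k1,Rm,t=cal(n); h,w=depth.shape
    uv=np.stack(np.meshgrid(np.arange(w),np.arange(h)),-1).reshape(-1,1,2).astype(float)
    s=cv2.undistortPoints(uv,K,np.array([k1,0,0,0,0.])).reshape(h,w,2)
    P=np.dstack([s,np.ones((h,w))])*depth[...,None]
    return (P-t)@Rm
def save(n,img): cv2.imwrite(f"pics/{n}.png",img[...,::-1])
E
python3 - <<'E'
from h import *
np.set_printoptions(precision=4,suppress=True)
s=env.observe(); print({k:s[k] for k in("clock","tool_pos","tcp_rot","wrist_force","finger_gap")})
I=[]
for n in("scene","top"):
    im,d=env.snapshot(n); np.savez(f"{n}0.npz",im=im,d=d); K,k1,Rm,t=cal(n); print(n,K[0,0],k1,"cam at",-Rm.T@t,"fwd",Rm[2],"right",Rm[0])
    save(n+"0",im)
E
```

```text
{'clock': 0.0, 'tool_pos': array([ 0.1465, -0.6072,  0.2305]), 'tcp_rot': array([ 0.993 ,  0.1181, -0.0001, -0.0007]), 'wrist_force': array([ 0.1107, -1.1402, -0.7018]), 'finger_gap': 0.08539515778697025}
scene 426.4533708140092 -0.13099098615299473 cam at [-0.5863 -0.8809  0.7459] fwd [ 0.714   0.5609 -0.419 ] right [ 0.6092 -0.7927 -0.0229]
top 383.7077047032746 -0.008360926509981203 cam at [ 0.4367 -0.0004  1.1141] fwd [ 0.1053  0.0001 -0.9944] right [ 0.0075 -1.      0.0007]
```

View pics/scene0.png

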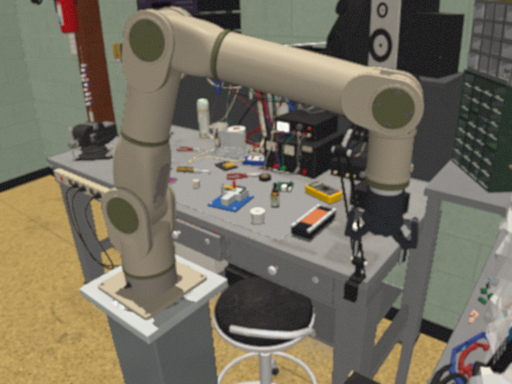

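View pics/top0.png

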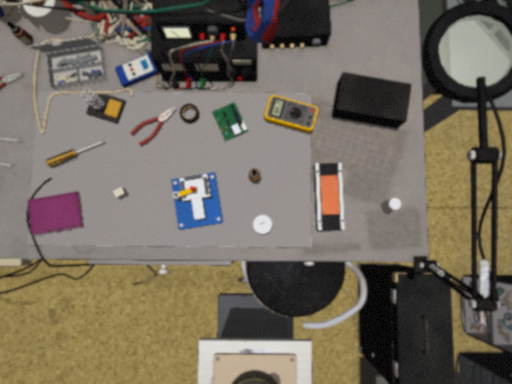

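The scene view shows the arm at right and the blue jig near (231,198). In the top view the jig is near (198,200), with its yellow keeper and red knob at (187,191). The cradle with the copper plate is near (329,196), the spool at (262,224), the bottle at (255,175), the capacitor at (395,204) and the relay at (120,192).

```bash
python3 - <<'E'
from h import *
np.set_printoptions(precision=4,suppress=True)
C={}
for n in("top","scene"):
    f=np.load(n+"0.npz"); im,d=f["im"],f["d"]; P=cloud(n,d); hsv=cv2.cvtColor(im,cv2.COLOR_RGB2HSV).astype(int); H,S,V=hsv[...,0],hsv[...,1],hsv[...,2]; v=d>0
    def rep(name,m,rect=False):
        k,lab,st,_=cv2.connectedComponentsWithStats(m.astype(np.uint8))
        if k<2: print(n,name,"none");return
        m=lab==1+np.argmax(st[1:,4]); p=P[m]; print(n,name,m.sum(),"med",np.median(p,0),"z5-95",np.percentile(p[:,2],[5,95]),"px",np.argwhere(m).mean(0)[::-1])
        if rect: r=cv2.minAreaRect((p[:,:2]*1000).astype(np.float32)); print("   rect",r)
        return p
    def box(x0,x1,y0,y1): return v&(P[...,0]>x0)&(P[...,0]<x1)&(P[...,1]>y0)&(P[...,1]<y1)
    jb=box(.35,.75,.03,.3)
    rep("plate",box(.4,.75,-.35,-.1)&(H<15)&(S>120)&(V>90),1)
    rep("cradle",box(.35,.75,-.35,-.1)&(P[...,2]>.02),1)
    rep("jigblue",jb&(H>100)&(H<125)&(S>120)&(P[...,2]<.025),1)
    rep("jigtop",jb&(P[...,2]>.03)&(S<60),1)
    rep("yellow",jb&(H>18)&(H<35)&(S>120),1)
    rep("red",jb&((H<8)|(H>172))&(S>120))
    for nm,b in dict(bottle=box(.4,.7,-.06,.06),spool=box(.35,.55,-.09,.03),cap=box(.4,.65,-.5,-.33),relay=box(.45,.65,.3,.5)).items(): rep(nm,b&(P[...,2]>.02))
    bench=box(.4,.6,-.1,.1); print(n,"bench z",np.median(P[bench][:,2]))
f=np.load("top0.npz")["im"]; s=np.load("scene0.npz")["im"]
a=cv2.resize(f[160:240,160:260],(500,400),interpolation=cv2.INTER_CUBIC); b=cv2.resize(f[155:240,300:350],(235,400),interpolation=cv2.INTER_CUBIC)
save("crop0",np.hstack([a,b]))
E
```

```text
top plate 674 med [ 0.5585 -0.2057  0.0445] z5-95 [0.0405 0.0477] px [329.3932 194.4733]
   rect ((558.9295043945312, -205.7486114501953), (113.9774398803711, 48.21392822265625), 2.431906223297119)
top cradle 1849 med [ 0.5529 -0.2051  0.0434] z5-95 [0.0373 0.0477] px [329.1514 196.0963]
   rect ((554.8214721679688, -206.50057983398438), (189.42095947265625, 75.05421447753906), 1.4845677614212036)
top jigblue 967 med [0.5107 0.146  0.0105] z5-95 [0.0072 0.0139] px [199.8904 209.6453]
   rect ((533.7767333984375, 170.33041381835938), (131.30545043945312, 126.03142547607422), 10.29930591583252)
top jigtop 785 med [0.5624 0.1647 0.041 ] z5-95 [0.0371 0.0476] px [196.6178 192.7822]
   rect ((548.1522216796875, 168.53851318359375), (122.90037536621094, 80.12035369873047), 9.730941772460938)
top yellow 57 med [0.5602 0.2003 0.0542] z5-95 [0.0506 0.0577] px [184.5789 192.2456]
   rect ((561.1036987304688, 198.51710510253906), (14.895940780639648, 33.950897216796875), 19.791072845458984)
top red 10 med [0.7453 0.2974 0.012 ] z5-95 [0.0082 0.0128] px [155.7 131.4]
top bottle 268 med [ 0.4734 
[... 1140 characters left out ...]
.69737243652344)
scene yellow 558 med [ 0.466   0.1019 -0.8393] z5-95 [-0.8458 -0.832 ] px [242.2151 371.0108]
   rect ((465.400146484375, 115.04818725585938), (141.98965454101562, 189.25100708007812), 47.811180114746094)
scene red 13 med [0.565  0.1727 0.0747] z5-95 [0.0629 0.0834] px [233.5385 182.7692]
scene bottle 153 med [ 0.4638 -0.0262  0.0432] z5-95 [0.0212 0.0479] px [257.5098 213.4902]
scene spool 153 med [ 0.4638 -0.0262  0.0432] z5-95 [0.0212 0.0479] px [257.5098 213.4902]
scene cap 38 med [ 0.446  -0.4164  0.4017] z5-95 [0.394  0.4159] px [362.2895 135.3947]
scene relay 43 med [0.5546 0.3848 0.0311] z5-95 [0.0209 0.0386] px [195.4884 181.5814]
scene bench z 0.0011033047623668717
```

View pics/crop0.png

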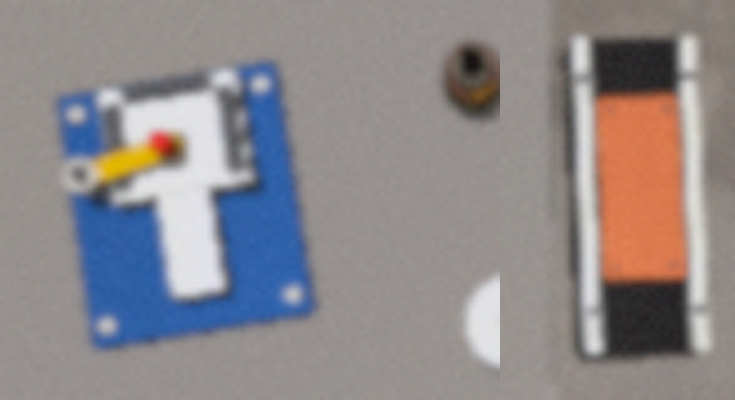

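The enlarged crop shows the jig yawed about +10°, with the keeper post at crop (80,175) and its knob at (163,147). The plate lies between the white rails and leaves more room at the near end. A tall object seems to hang over y ≈ -0.38, so I'll check that together with the knob and the bystanders.

```bash
python3 - <<'E'
from h import *
np.set_printoptions(precision=3,suppress=True)
f=np.load("top0.npz"); d=f["d"]; P=cloud("top",d)
m=(P[...,2]>.13)&(d>0)
for r in range(20,384,30):
    c=np.where(m[r,380:])[0]+380
    if len(c): q=P[r,c]; print(r,c.min(),c.max(),"min",q.min(0),"max",q.max(0))
K,k1,Rm,t=cal("top")
def ray(n,u,v,z):
    K,k1,Rm,t=cal(n); s=cv2.undistortPoints(np.array([[[u,v]]],float),K,np.array([k1,0,0,0,0.])).ravel()
    o=-Rm.T@t; w=Rm.T@np.array([*s,1]); return o+w*(z-o[2])/w[2]
print("knob top",ray("top",192.6,189.4,.082),"scene",ray("scene",233.5,182.8,.072),"post",ray("top",176,195,.06))
print("bottle",ray("top",254.5,172,.102),"spool",ray("top",262.5,224,.045),"cap",ray("top",395,204,.075))
g=np.load("scene0.npz"); 
# two-view height (rays) of knob
def o_w(n,u,v):
    a=ray(n,u,v,0);b=ray(n,u,v,.1);return a,(b-a)
a,w=o_w("top",192.6,189.4);b,x=o_w("scene",233.5,182)
A=np.stack([w,-x],1);s=np.linalg.lstsq(A,b-a,rcond=None)[0];print("knob 2view",a+w*s[0],b+x*s[1])
E
```

```text
20 435 511 min [ 0.794 -0.418  0.496] max [ 0.808 -0.303  0.521]
50 422 511 min [ 0.75  -0.424  0.487] max [ 0.758 -0.283  0.507]
80 428 510 min [ 0.694 -0.416  0.476] max [ 0.71  -0.296  0.514]
110 478 497 min [ 0.64  -0.381  0.503] max [ 0.647 -0.362  0.526]
140 479 505 min [ 0.591 -0.39   0.501] max [ 0.598 -0.364  0.528]
170 471 502 min [ 0.547 -0.394  0.482] max [ 0.551 -0.359  0.509]
200 471 497 min [ 0.5   -0.403  0.456] max [ 0.503 -0.368  0.487]
230 471 496 min [ 0.452 -0.412  0.409] max [ 0.453 -0.378  0.468]
260 471 496 min [ 0.399 -0.416  0.416] max [ 0.4   -0.389  0.445]
290 454 496 min [ 0.321 -0.473  0.229] max [ 0.347 -0.399  0.423]
380 511 511 min [ 0.135 -0.551  0.258] max [ 0.135 -0.551  0.258]
knob top [0.564 0.172 0.082] scene [0.569 0.176 0.072] post [0.551 0.221 0.06 ]
bottle [0.61  0.005 0.102] spool [ 0.473 -0.019  0.045] cap [ 0.529 -0.378  0.075]
knob 2view [0.565 0.173 0.078] [0.565 0.172 0.078]
```

The lamp arm runs along y ≈ -0.39 at z 0.4–0.5 with its base near (0.33,-0.44), so I'll travel round it at a small radius. The knob is at (0.565, 0.173), measured at z ≈ 0.08 from two views, and the post is at (0.552, 0.222).

```bash
cat >> h.py <<'E'
def plan(*W):
    """world waypoints (x,y,z mm, yaw deg of tool x, tool down) -> tool-frame rows from the present pose"""
    s=env.observe(); p=np.array(s["tool_pos"])*1000; q=R.from_quat(s["tcp_rot"])
    for x,y,z,a in W:
        d=q.inv().apply(np.array([x,y,z])-p); T=R.from_euler("z",a,degrees=True)*R.from_euler("x",180,degrees=True)
        w=(q.inv()*T).as_rotvec(degrees=True); print([round(float(v),1) for v in (*d,*w)])
E
python3 - <<'E'
from h import *
plan((100,-410,230,13.5),(170,-370,230,13.5),(250,-325,230,13.5),(330,-240,230,13.5),(420,-50,200,13.5),(470,80,160,14),(538,166,140,15))
E
```

```text
[1.0, -202.6, 0.9, -0.1, 0.0, 0.1]
[78.5, -225.1, 0.9, -0.1, 0.0, 0.1]
[166.8, -250.1, 0.9, -0.1, 0.0, 0.1]
[264.5, -313.9, 1.0, -0.1, 0.0, 0.1]
[396.6, -477.5, 31.2, -0.1, 0.0, 0.1]
[475.7, -592.1, 71.3, -0.1, 0.0, -0.4]
[561.9, -659.7, 91.4, -0.1, 0.0, -1.4]
```

Request:
{"fn": "send_rows", "kwargs": {"moves": [[0,-50,0,0,0,0,0],[0,-100,0,0,0,0,0],[0,-150,0,0,0,0,0],[0,-200,0,0,0,0,0],[38,-214,0,0,0,0,0],[78,-225,0,0,0,0,0],[122,-237,0,0,0,0,0],[166,-250,0,0,0,0,0]], "grip_force": 40}}

```text
clock: 0.9
tool_pos: [0.2504, -0.3244, 0.2314]
tcp_rot: [0.993, 0.118, 0.0, 0.0]
wrist_force: [1.2, -1.5, -0.2]
finger_gap: -0.0
finger_force: 0.0
```

Request:
{"fn": "send_rows", "kwargs": {"moves": [[49,-32,0,0,0,0,0],[98,-64,0,0,0,0,0],[125,-100,5,0,0,0,0],[153,-137,10,0,0,0,0],[180,-173,18,0,0,0,0],[207,-205,28,0,0,0,0],[230,-240,35,0,0,0,0],[257,-280,50,0,0,0,0]]}}

```text
clock: 1.7
tool_pos: [0.4339, 0.0076, 0.1817]
tcp_rot: [0.993, 0.118, 0.001, 0.001]
wrist_force: [1.5, -0.8, 0.2]
finger_gap: 0.0004
finger_force: 0.0
```

```bash
python3 - <<'E'
from h import *
plan((470,80,160,14),(538,166,140,15),(538,166,62,15))
P=np.array([552,221.5]); 
def pt(phi,off):
    a=np.radians(phi); k=P+50*np.array([np.sin(a),-np.cos(a)]); return (*(k+off*np.array([np.cos(a),np.sin(a)])),62,phi)
print("arc from phi=15, frame at",pt(15,-25))
p0=np.array([538,166,62]); q=R.from_euler("z",15,degrees=True)*R.from_euler("x",180,degrees=True)
for phi in (15,23,31,39,47,55,63,71,79,87,95,103,105):
    x=np.array(pt(phi,-17.5)); print(phi,np.round(x[:3]),np.round(q.inv().apply(x[:3]-p0),0),15-phi)
E
```

```text
[52.0, -62.0, 21.7, 0.1, -0.1, -0.5]
[138.2, -129.8, 41.7, 0.1, -0.1, -1.5]
[138.1, -129.9, 119.7, 0.1, -0.1, -1.5]
arc from phi=15, frame at (np.float64(540.7928065978994), np.float64(166.73323255798357), 62, 15)
15 [548. 169.  62.] [10.  0.  0.] 0
23 [555. 169.  62.] [18.  2.  0.] -8
31 [563. 170.  62.] [25.  3.  0.] -16
39 [570. 172.  62.] [32.  3.  0.] -24
47 [577. 175.  62.] [40.  2.  0.] -32
55 [583. 178.  62.] [47. -0. -0.] -40
63 [589. 183.  62.] [53. -4. -0.] -48
71 [594. 189.  62.] [60. -8. -0.] -56
79 [598. 195.  62.] [ 65. -12.  -0.] -64
87 [601. 201.  62.] [ 70. -18.  -0.] -72
95 [603. 208.  62.] [ 74. -24.  -0.] -80
103 [605. 216.  62.] [ 77. -31.  -0.] -88
105 [605. 218.  62.] [ 78. -32.  -0.] -90
```

Request:
{"fn": "send_rows", "kwargs": {"moves": [[26,-31,10,0,0,0,0],[52,-62,22,0,0,0,0],[90,-92,32,0,0,-1,0],[125,-120,40,0,0,-1.5,0],[138,-130,60,0,0,-1.5,0],[138,-130,85,0,0,-1.5,0],[138,-130,110,0,0,-1.5,0],[138,-130,119,0,0,-1.5,0]]}}

```text
clock: 2.5
tool_pos: [0.5355, 0.1646, 0.0598]
tcp_rot: [0.991, 0.131, -0.002, 0.0]
wrist_force: [0.0, -0.5, -0.6]
finger_gap: 0.0
finger_force: 0.0
```

```bash
python3 - <<'E'
from h import *
im,d=env.snapshot("scene"); save("s1",cv2.resize(im[140:240,180:310],(780,600),interpolation=cv2.INTER_CUBIC)); print(env.observe()["tool_pos"])
E
```

```text
[0.53546352 0.16451638 0.05974739]
```

View pics/s1.png

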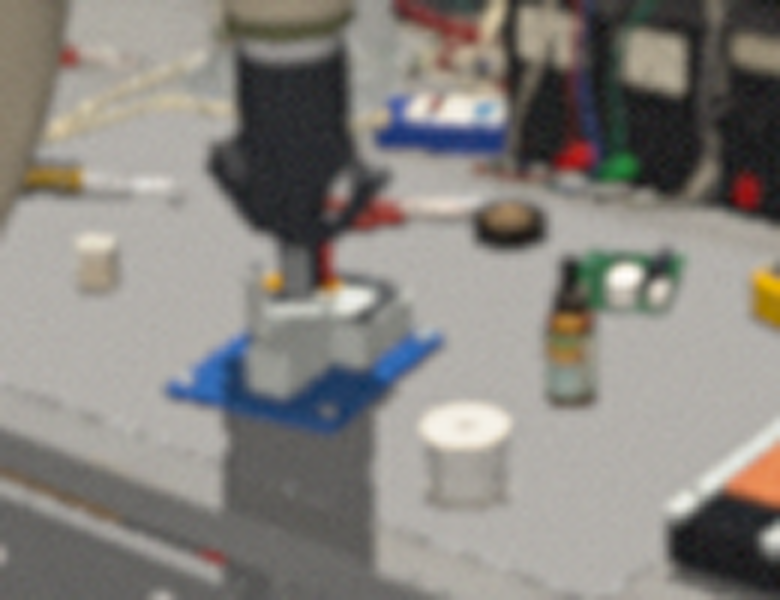

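The closed fingers at crop (297,265) stand just robot-side of the red knob at crop (325,262). Next is the push along the arc.

Request:
{"fn": "send_rows", "kwargs": {"moves": [[7,-1,-2,0,0,0,0],[13,-1,-2,0,0,0,0],[17,0,-2,0,0,-4,0],[21,1,-2,0,0,-8,0],[28,2,-2,0,0,-16,0],[35,2,-2,0,0,-24,0],[43,1,-2,0,0,-32,0],[50,-1,-2,0,0,-40,0]]}}

```text
clock: 3.35
tool_pos: [0.5865, 0.179, 0.0659]
tcp_rot: [0.886, 0.464, 0.001, 0.0]
wrist_force: [-1.6, 0.2, -0.7]
finger_gap: -0.0001
finger_force: 0.5
```

```bash
python3 - <<'E'
from h import *
print(env.observe()["q"])
P=np.array([552,221.5])
def pt(phi,off):
    a=np.radians(phi); k=P+50*np.array([np.sin(a),-np.cos(a)]); return (*(k+off*np.array([np.cos(a),np.sin(a)])),62,phi)
plan(*[pt(p,-17.5) for p in (55,63,71,79,87,95,103,105)])
E
```

```text
[ 0.36356132  0.66909575 -0.99544641  1.63273325  0.60051336  1.17391348
 -1.3794384 ]
[-2.4, -2.7, 3.9, 0.1, -0.1, 0.3]
[4.7, -0.7, 3.9, 0.1, -0.1, -7.7]
[12.0, 0.3, 3.9, 0.1, -0.0, -15.7]
[19.4, 0.3, 3.9, 0.1, -0.0, -23.7]
[26.7, -0.8, 3.9, 0.1, -0.0, -31.7]
[33.8, -2.9, 3.9, 0.1, -0.0, -39.7]
[40.6, -6.0, 3.9, 0.1, -0.0, -47.7]
[42.2, -6.9, 3.9, 0.1, -0.0, -49.7]
```

Request:
{"fn": "send_rows", "kwargs": {"moves": [[4,-1,3,0,0,-4,0],[8,0,3,0,0,-11,0],[14,0,3,0,0,-18,0],[21,0,3,0,0,-25,0],[28,-1,3,0,0,-32,0],[35,-3,3,0,0,-40,0],[41,-6,3,0,0,-48,0],[43,-7,3,0,0,-50,0]]}}

```text
clock: 4.15
tool_pos: [0.6052, 0.2187, 0.0626]
tcp_rot: [0.607, 0.794, 0.001, 0.0]
wrist_force: [0.2, -1.0, 0.7]
finger_gap: -0.0004
finger_force: 0.5
```

```bash
python3 - <<'E'
from h import *
print(env.observe()["q"],env.observe()["tool_pos"])
im,d=env.snapshot("top"); 
im2,_=env.snapshot("scene")
save("t2",np.hstack([cv2.resize(im[140:240,150:250],(400,400),interpolation=cv2.INTER_CUBIC),cv2.resize(im2[150:250,180:280],(400,400),interpolation=cv2.INTER_CUBIC)]))
E
```

```text
[ 0.34213651  0.81056572 -1.11943114  1.54535032  0.75307796  1.26604942
 -0.62279939] [0.60516471 0.21871914 0.06263804]
```

View pics/t2.png

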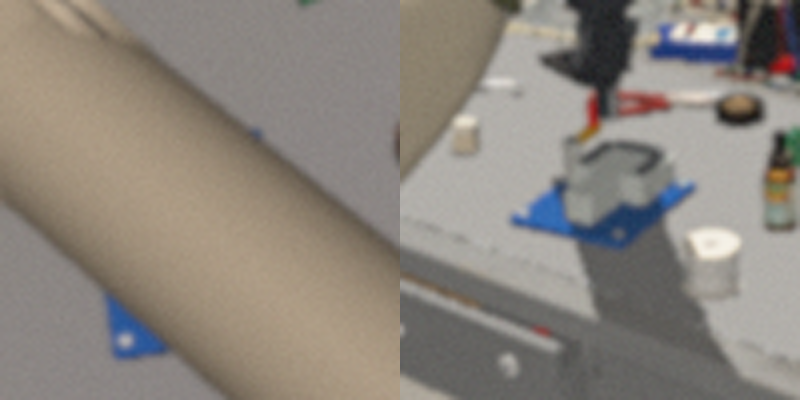

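The left half shows only the forearm. In the scene crop the keeper's knob at (595,108) has swung to the back-left, clear of the nest. Now back off, rise, and go to the far end of the cradle.

```bash
python3 - <<'E'
from h import *
plan((605,203,63,104),(606,200,180,100),(625,0,180,60),(638,-204,180,1.5),(638,-204,60,1.5))
E
```

```text
[-15.2, -3.6, -0.8, 0.1, -0.0, 0.9]
[-18.3, -3.3, -117.8, 0.1, -0.0, 4.9]
[-216.4, -36.4, -117.9, 0.0, -0.0, 44.9]
[-416.9, -76.4, -118.0, 0.0, -0.1, 103.4]
[-417.0, -76.5, 2.0, 0.0, -0.1, 103.4]
```

Request:
{"fn": "send_rows", "kwargs": {"moves": [[-15,0,0,0,0,0,0],[-17,0,-45,0,0,4,0],[-18,-2,-90,0,0,8,0],[-20,-3,-120,0,0,16,0],[-60,-10,-120,0,0,24,0],[-100,-17,-120,0,0,32,0],[-145,-25,-120,0,0,40,0],[-190,-33,-120,0,0,48,0]]}}

```text
clock: 5.05
tool_pos: [0.6214, 0.0229, 0.1819]
tcp_rot: [0.881, 0.474, 0.0, 0.001]
wrist_force: [0.6, -0.2, -0.1]
finger_gap: -0.0001
finger_force: 0.0
```

```bash
python3 - <<'E'
from h import *
plan((638,-204,180,1.5),(638,-204,100,1.5))
E
```

```text
[-180.1, 139.0, 2.2, 0.1, -0.0, 55.0]
[-180.1, 138.9, 82.2, 0.1, -0.0, 55.0]
```

Request:
{"fn": "send_rows", "kwargs": {"moves": [[-30,23,2,0,0,8,0],[-60,46,2,0,0,16,0],[-90,70,2,0,0,24,0],[-120,93,2,0,0,32,0],[-150,116,2,0,0,40,0],[-180,139,2,0,0,48,0],[-180,139,30,0,0,55,0],[-180,139,60,0,0,55,0]]}}

```text
clock: 5.85
tool_pos: [0.6401, -0.204, 0.1219]
tcp_rot: [1.0, 0.012, 0.001, 0.001]
wrist_force: [0.8, -0.1, -0.7]
finger_gap: -0.0001
finger_force: 0.0
```

```bash
python3 - <<'E'
from h import *
np.set_printoptions(precision=4,suppress=True)
im,d=env.snapshot("scene"); im2,d2=env.snapshot("top"); print(env.observe()["tool_pos"],env.observe()["q"])
plan((638,-204,60,1.5),(638,-204,44,1.5),(530,-207,44,1.5))
P=cloud("top",d2); hsv=cv2.cvtColor(im2,cv2.COLOR_RGB2HSV); m=(P[...,1]<.36)&(P[...,1]>.03)&(P[...,0]<.75)&(P[...,0]>.4)
jt=m&(P[...,2]>.03)&(P[...,2]<.05)&(hsv[...,1]<60)
print("jigtop",cv2.minAreaRect((P[jt][:,:2]*1000).astype(np.float32)))
bl=m&(hsv[...,0]>100)&(hsv[...,0]<125)&(hsv[...,1]>100)&(P[...,2]<.03)
print("blue",cv2.minAreaRect((P[bl][:,:2]*1000).astype(np.float32)))
save("t3",np.hstack([cv2.resize(im2[140:240,150:250],(400,400),interpolation=cv2.INTER_CUBIC),cv2.resize(im[160:260,270:370],(400,400),interpolation=cv2.INTER_CUBIC)]))
E
```

```text
[ 0.6374 -0.202   0.1177] [ 0.7861  0.6425 -0.8001  1.4275  0.4661  1.2733 -1.5908]
[0.9, 2.1, 57.7, -0.1, 0.3, 0.4]
[1.0, 2.1, 73.7, -0.1, 0.3, 0.4]
[-107.1, 1.6, 74.4, -0.1, 0.3, 0.4]
jigtop ((546.8276977539062, 173.663330078125), (122.36065673828125, 90.86552429199219), 10.570330619812012)
blue ((540.4761962890625, 171.54183959960938), (146.18118286132812, 127.21135711669922), 10.102861404418945)
```

View pics/t3.png

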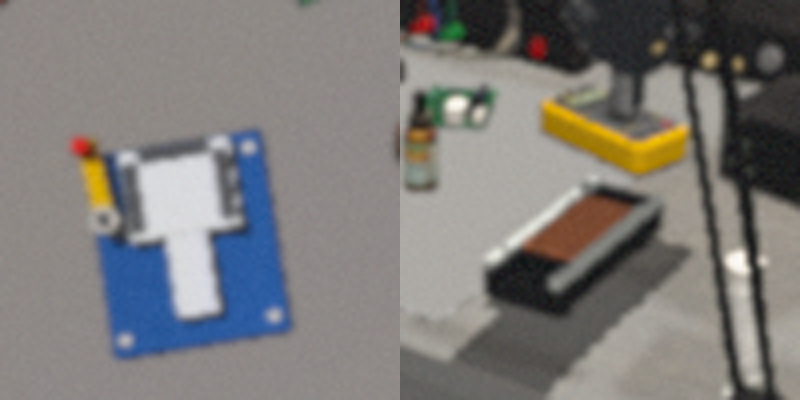

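In the top crop the keeper now points along the jig's +x with its knob at crop (82,147), well clear. In the scene crop the fingers hang behind the cradle's far end, with the plate still in the channel. Descend behind the plate.

Request:
{"fn": "send_rows", "kwargs": {"moves": [[1,2,25,0,0,0,0],[1,2,45,0,0,0,0],[1,2,58,0,0,0.4,0],[1,2,65,0,0,0.4,0],[1,2,68,0,0,0.4,0],[1,2,68,0,0,0.4,0],[1,2,68,0,0,0.4,0],[1,2,68,0,0,0.4,0]]}}

```text
clock: 6.75
tool_pos: [0.6417, -0.2024, 0.0543]
tcp_rot: [1.0, 0.015, 0.001, 0.0]
wrist_force: [0.5, -0.8, -0.3]
finger_gap: 0.0
finger_force: 0.0
```

```bash
python3 - <<'E'
from h import *
np.set_printoptions(precision=4,suppress=True)
im2,d=env.snapshot("top"); s=env.observe(); print(s["tool_pos"],s["wrist_force"])
plan((634,-204,42,1.5),(615,-204.5,42,1.5),(535,-206.5,42,1.5))
E
```

```text
[ 0.6416 -0.2024  0.0542] [-0.0877 -0.3755  0.4846]
[-7.7, 1.4, 12.2, 0.0, -0.0, 0.2]
[-26.7, 1.3, 12.1, 0.0, -0.0, 0.2]
[-106.7, 1.0, 12.1, 0.0, -0.0, 0.2]
```

Request:
{"fn": "send_rows", "kwargs": {"moves": [[-4,1,4,0,0,0,0],[-6,1,8,0,0,0,0],[-6,1,10,0,0,0,0],[-6,1,11,0,0,0,0],[-6,1,12,0,0,0,0],[-6,1,12,0,0,0,0],[-6,1,12,0,0,0,0],[-6,1,12,0,0,0,0]]}}

```text
clock: 7.6
tool_pos: [0.6354, -0.2035, 0.0416]
tcp_rot: [1.0, 0.015, 0.0, 0.0]
wrist_force: [0.4, 0.5, -0.2]
finger_gap: -0.0001
finger_force: 0.0
```

Request:
{"fn": "send_rows", "kwargs": {"moves": [[-6,0,0,0,0,0,0],[-12,0,0,0,0,0,0],[-18,0,0,0,0,0,0],[-24,0,0,0,0,0,0],[-30,0,0,0,0,0,0],[-36,0,0,0,0,0,0],[-42,0,0,0,0,0,0],[-48,0,0,0,0,0,0]]}}

```text
clock: 8.4
tool_pos: [0.5869, -0.2049, 0.0416]
tcp_rot: [1.0, 0.015, 0.0, 0.0]
wrist_force: [0.5, 1.0, 0.6]
finger_gap: -0.0003
finger_force: 0.5
```

```bash
cat >> h.py <<'E'
def plate():
    f={}
    for n in("top","scene"):
        im,d=env.snapshot(n); P=cloud(n,d); hsv=cv2.cvtColor(im,cv2.COLOR_RGB2HSV)
        m=(P[...,0]>.3)&(P[...,0]<.75)&(P[...,1]>-.35)&(P[...,1]<-.1)&(P[...,2]>.03)&(P[...,2]<.06)&(d>0)&(hsv[...,0]<15)&(hsv[...,1]>110)
        p=P[m]
        if len(p): print(n,m.sum(),"x %s y %s z %.4f"%(np.percentile(p[:,0],[1,99]).round(4),np.percentile(p[:,1],[1,99]).round(4),np.median(p[:,2])))
        f[n]=im
    return f
E
python3 - <<'E'
from h import *
f=plate(); print(env.observe()["tool_pos"],env.observe()["wrist_force"])
E
```

```text
top 680 x [0.4637 0.5757] y [-0.232  -0.1827] z 0.0445
scene 215 x [0.4601 0.5756] y [-0.2328 -0.1883] z 0.0448
[ 0.58649253 -0.20513448  0.04148801] [-0.18067381 -0.09647776  0.04380673]
```

Request:
{"fn": "send_rows", "kwargs": {"moves": [[-6,0,0,0,0,0,0],[-12,0,0,0,0,0,0],[-18,0,0,0,0,0,0],[-24,0,0,0,0,0,0],[-30,0,0,0,0,0,0],[-36,0,0,0,0,0,0],[-42,0,0,0,0,0,0],[-46,0,0,0,0,0,0]]}}

```text
clock: 9.3
tool_pos: [0.5408, -0.2064, 0.0415]
tcp_rot: [1.0, 0.014, -0.0, 0.0]
wrist_force: [1.4, -0.6, 0.0]
finger_gap: 0.0001
finger_force: 0.7
```

```bash
python3 - <<'E'
from h import *
f=plate(); print(env.observe()["tool_pos"],env.observe()["wrist_force"])
E
```

```text
top 646 x [0.4221 0.5276] y [-0.2338 -0.1845] z 0.0445
scene 226 x [0.4192 0.5277] y [-0.2368 -0.1905] z 0.0450
[ 0.54066776 -0.20642865  0.0414385 ] [-0.75858336 -0.0293524   0.17571123]
```

Both views put the plate's near end at x ≈ 0.420, about 40 mm past the lip, at z ≈ 0.0445. Next: back off, rise, open and move over the overhang.

Request:
{"fn": "send_rows", "kwargs": {"moves": [[10,0,0,0,0,0,0],[10,0,-20,0,0,0,0],[5,0,-55,0,0,0,20],[-20,0,-75,0,0,0,85],[-60,0,-75,0,0,0,85],[-90,0,-75,0,0,0,85],[-100,0,-75,0,0,0,85],[-100,0,-75,0,0,0,85]]}}

```text
clock: 10.2
tool_pos: [0.441, -0.2097, 0.1167]
tcp_rot: [1.0, 0.014, -0.0, 0.001]
wrist_force: [-0.3, -0.2, 0.9]
finger_gap: 0.0845
finger_force: 0.0
```

```bash
python3 - <<'E'
from h import *
f=plate(); s=env.observe(); print(s["tool_pos"],s["q"],s["finger_gap"])
plan((441,-209.5,50,1.4),(441,-209.5,21,1.4))
E
```

```text
top 433 x [0.423 0.531] y [-0.231  -0.1843] z 0.0443
scene 243 x [0.4192 0.5401] y [-0.2376 -0.1877] z 0.0451
[ 0.44267671 -0.20916358  0.11689256] [ 1.19980956  0.25548188 -0.93717123  1.91129629  0.23188967  1.08682266
 -1.37222687] 0.08503472080979763
[-1.8, 0.3, 66.9, 0.0, -0.1, 0.3]
[-1.8, 0.3, 95.9, 0.0, -0.1, 0.3]
```

Request:
{"fn": "send_rows", "kwargs": {"moves": [[-2,0,30,0,0,0,85],[-2,0,60,0,0,0,85],[-2,0,82,0,0,0,85],[-2,0,92,0,0,0,85],[-2,0,96,0,0,0,85],[-2,0,96,0,0,0,85],[-2,0,96,0,0,0,70],[-2,0,96,0,0,0,60]]}}

```text
clock: 11.1
tool_pos: [0.4401, -0.2096, 0.0214]
tcp_rot: [1.0, 0.014, 0.001, 0.001]
wrist_force: [-0.9, 0.5, -0.2]
finger_gap: 0.0607
finger_force: 0.0
```

Request:
{"fn": "send_rows", "kwargs": {"moves": [[0,0,0,0,0,0,54],[0,0,0,0,0,0,50],[0,0,0,0,0,0,46],[0,0,0,0,0,0,44],[0,0,0,0,0,0,44],[0,0,0,0,0,0,44],[0,0,0,0,0,0,44],[0,0,0,0,0,0,44]], "grip_force": 30}}

```text
clock: 11.9
tool_pos: [0.4396, -0.2096, 0.0209]
tcp_rot: [1.0, 0.014, 0.0, 0.0]
wrist_force: [-1.7, -0.4, 5.9]
finger_gap: 0.0492
finger_force: 30.1
```

```bash
python3 - <<'E'
from h import *
f=plate(); s=env.observe(); print(s["tool_pos"],s["tcp_rot"],s["finger_gap"],s["finger_force"],s["wrist_force"])
save("s4",np.hstack([cv2.resize(f["top"][170:250,290:370],(400,400),interpolation=cv2.INTER_CUBIC),cv2.resize(f["scene"][180:260,270:350],(400,400),interpolation=cv2.INTER_CUBIC)]))
E
```

```text
top 349 x [0.458  0.5311] y [-0.2293 -0.1843] z 0.0451
scene 114 x [0.419  0.5236] y [-0.2333 -0.1858] z 0.0445
[ 0.43963373 -0.2095648   0.02088222] [9.99895663e-01 1.44383937e-02 2.10772270e-04 3.88283041e-04] 0.04899353994077593 30.095739662647247 [-0.95334949 -1.27757077  6.33920388]
```

View pics/s4.png

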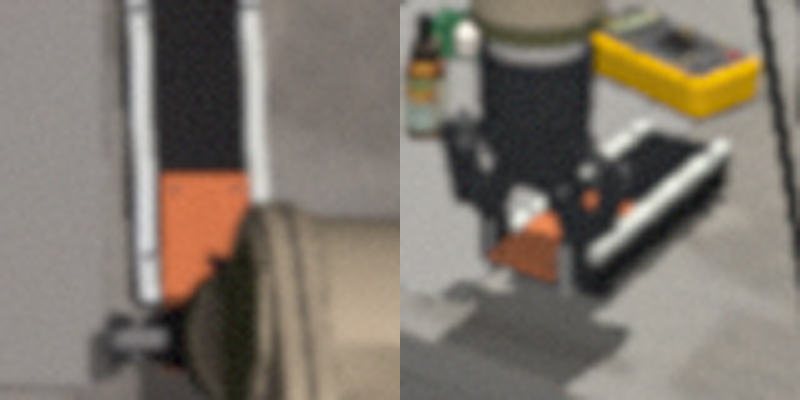

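The top crop shows the fingers at crop (130,345) on the overhanging end, and the scene crop shows the pads on both long sides of the plate. I'll tighten the grip and lift.

Request:
{"fn": "send_rows", "kwargs": {"moves": [[0,0,0,0,0,0,40],[0,0,0,0,0,0,40],[0,0,-2,0,0,0,40],[0,0,-6,0,0,0,40],[0,0,-14,0,0,0,40],[0,0,-30,0,0,0,40],[0,0,-55,0,0,0,40],[0,0,-80,0,0,0,40]], "grip_force": 80}}

```text
clock: 12.8
tool_pos: [0.4394, -0.2088, 0.1022]
tcp_rot: [1.0, 0.015, 0.0, -0.0]
wrist_force: [0.8, -0.8, -0.2]
finger_gap: 0.0476
finger_force: 82.3
```

```bash
python3 - <<'E'
from h import *
for n in("top","scene"):
    im,d=env.snapshot(n); P=cloud(n,d); hsv=cv2.cvtColor(im,cv2.COLOR_RGB2HSV)
    m=(P[...,0]>.3)&(P[...,0]<.75)&(P[...,1]>-.35)&(P[...,1]<-.1)&(P[...,2]>.06)&(P[...,2]<.2)&(d>0)&(hsv[...,0]<15)&(hsv[...,1]>110)
    p=P[m]; A=np.c_[p[:,0]-.475,np.ones(len(p))]; print(n,len(p),"z slope,z at centre",np.linalg.lstsq(A,p[:,2],rcond=None)[0],"x",np.percentile(p[:,0],[1,99]),"y",np.percentile(p[:,1],[1,99]))
s=env.observe(); print(s["tool_pos"],s["finger_gap"],s["wrist_force"])
yaw=9.9; 
plan((450,-130,170,1.4),(440,60,170,6),(470,150,170,yaw))
E
```

```text
top 432 z slope,z at centre [-0.07926476  0.12698291] x [0.45556731 0.52884611] y [-0.23190793 -0.18305618]
scene 105 z slope,z at centre [-0.02826967  0.13114134] x [0.42132742 0.52569656] y [-0.26750685 -0.185947  ]
[ 0.44145291 -0.20976671  0.10441898] 0.04719356170443255 [ 1.08334587  0.33064023 -0.56123711]
[11.2, -79.3, -65.8, 0.2, -0.3, 0.3]
[6.8, -269.5, -66.5, 0.2, -0.2, -4.3]
[39.4, -358.5, -66.6, 0.2, -0.2, -8.2]
```

Request:
{"fn": "send_rows", "kwargs": {"moves": [[0,0,-30,0,0,0,40],[0,-20,-55,0,0,0,40],[2,-50,-66,0,0,0,40],[3,-85,-66,0,0,0,40],[3,-120,-66,0,0,-1,40],[3,-155,-66,0,0,-2,40],[5,-190,-66,0,0,-3,40],[8,-220,-66,0,0,-4,40]]}}

```text
clock: 13.7
tool_pos: [0.4405, 0.0128, 0.1667]
tcp_rot: [0.999, 0.05, 0.0, 0.001]
wrist_force: [0.9, -0.7, -0.7]
finger_gap: 0.0478
finger_force: 82.7
```

```bash
python3 - <<'E'
from h import *
plan((490,130,150,9.9),(504,161.5,110,9.9))
E
```

```text
[61.0, -111.7, 16.5, 0.1, 0.0, -4.1]
[78.1, -141.7, 56.5, 0.1, 0.0, -4.1]
```

Request:
{"fn": "send_rows", "kwargs": {"moves": [[15,-30,0,0,0,-1,40],[32,-60,5,0,0,-2,40],[48,-90,11,0,0,-3,40],[63,-115,20,0,0,-4,40],[74,-132,35,0,0,-4,40],[78,-141,50,0,0,-4,40],[78,-142,56,0,0,-4,40],[78,-142,56,0,0,-4,40]]}}

```text
clock: 14.5
tool_pos: [0.5038, 0.1597, 0.1099]
tcp_rot: [0.996, 0.085, -0.001, 0.0]
wrist_force: [1.6, -0.6, -1.2]
finger_gap: 0.0473
finger_force: 82.7
```

```bash
python3 - <<'E'
from h import *
np.set_printoptions(precision=4,suppress=True)
for n in("top","scene"):
    im,d=env.snapshot(n); np.savez(n+"5.npz",im=im,d=d); P=cloud(n,d); hsv=cv2.cvtColor(im,cv2.COLOR_RGB2HSV)
    m=(P[...,0]>.3)&(P[...,0]<.75)&(P[...,1]>.0)&(P[...,1]<.35)&(P[...,2]>.08)&(P[...,2]<.2)&(d>0)&(hsv[...,0]<15)&(hsv[...,1]>110)
    p=P[m]; c=np.median(p,0); A=np.c_[p[:,:2]-c[:2],np.ones(len(p))]; print(n,len(p),c,"plane",np.linalg.lstsq(A,p[:,2],rcond=None)[0],cv2.minAreaRect((p[:,:2]*1000).astype(np.float32)))
    save(n+"5",cv2.resize(im[140:240,150:250] if n=="top" else im[130:230,180:280],(400,400),interpolation=cv2.INTER_CUBIC))
s=env.observe(); print(s["tool_pos"],s["tcp_rot"],s["q"])
cv2.imwrite("pics/v5.png",np.hstack([cv2.imread("pics/top5.png"),cv2.imread("pics/scene5.png")]))
E
```

```text
top 141 [0.5773 0.1557 0.1317] plane [-0.0046 -0.0051  0.1319] ((573.6795043945312, 151.92453002929688), (63.38486099243164, 26.54312515258789), 39.298805236816406)
scene 84 [0.5115 0.1568 0.1341] plane [-0.0296 -0.2889  0.1368] ((528.598876953125, 155.61456298828125), (99.50238800048828, 79.02220916748047), 29.083393096923828)
[0.5047 0.1592 0.111 ] [0.9965 0.0838 0.0002 0.0003] [ 0.5285  0.4477 -1.1035  1.8145  0.4376  1.1519 -2.1229]
```

View pics/v5.png

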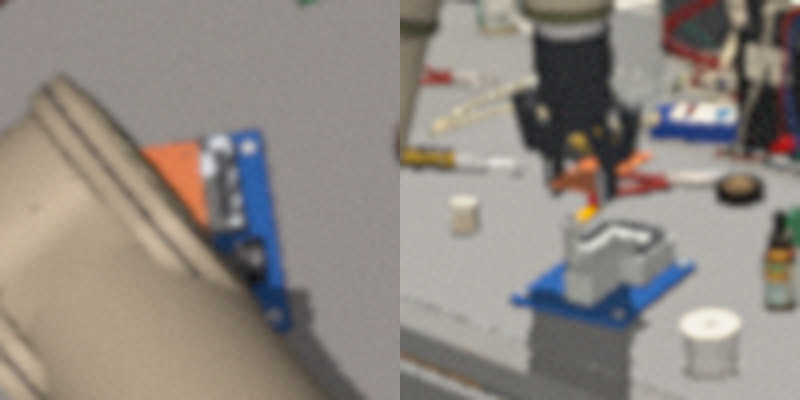

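The plate is held level over the jig: in the top crop its far right corner shows at crop (200,145) next to the fence. Now I'll fit the jig's pose from the first unobstructed top picture and check it against the plate's visible edge.

```bash
cat > jig.py <<'E'
from h import *
from scipy.optimize import least_squares
def onplane(n,uv,z):
    K,k1,Rm,t=cal(n); s=cv2.undistortPoints(uv.reshape(-1,1,2).astype(float),K,np.array([k1,0,0,0,0.])).reshape(-1,2)
    o=-Rm.T@t; w=np.c_[s,np.ones(len(s))]@Rm; return (o+w*((z-o[2])/w[:,2])[:,None])[:,:2]*1000
def fitrect(p,L,W,x0,free=True):
    def f(v):
        a=np.radians(v[2]); c,s=np.cos(a),np.sin(a); q=(p-v[:2])@np.array([[c,-s],[s,c]])
        d=np.abs(q)-np.array([L/2,W/2])-v[3]; return np.where((d>0).all(1),np.hypot(*d.T),d.max(1))
    r=least_squares(f,[*x0,0],loss="soft_l1",f_scale=1.); return r.x,np.median(abs(r.fun))
E
python3 - <<'E'
from jig import *
np.set_printoptions(precision=2,suppress=True)
for n,off in(("top",0),("scene",0)):
    f=np.load(n+"0.npz"); im,d=f["im"],f["d"]; P=cloud(n,d); hsv=cv2.cvtColor(im,cv2.COLOR_RGB2HSV)
    roi=(P[...,0]>.4)&(P[...,0]<.7)&(P[...,1]>.03)&(P[...,1]<.3)&(d>0)
    up=8; I=cv2.resize(im,None,fx=up,fy=up,interpolation=cv2.INTER_CUBIC); hs=cv2.cvtColor(I,cv2.COLOR_RGB2HSV); ro=cv2.resize(roi.astype(np.uint8),None,fx=up,fy=up)>0
    def cont(m):
        c=max(cv2.findContours(m.astype(np.uint8),cv2.RETR_EXTERNAL,cv2.CHAIN_APPROX_NONE)[0],key=cv2.contourArea)[:,0]; return (c+.5)/up-.5
    b=cont(ro&(hs[...,0]>100)&(hs[...,0]<125)&(hs[...,1]>110)); print(n,"base",fitrect(onplane(n,b,.010),150,130,(542,168,10)))
    if n=="top":
        w=cont(ro&(hs[...,1]<45)&(hs[...,2]>185)); p=onplane(n,w,.040)
        # tongue: part with jig x<0
        a=np.radians(10);q=(p-[541.7,167.5])@np.array([[np.cos(a),-np.sin(a)],[np.sin(a),np.cos(a)]]); t=p[q[:,0]<-3]
        print("tongue (centre at jig x=-26)",fitrect(t,58,30,(516,163,10)),len(t))
        print("tongue q range",q[q[:,0]<-6].min(0),q[q[:,0]<-6].max(0))
f=np.load("top5.npz"); im,d=f["im"],f["d"]; P=cloud("top",d); hsv=cv2.cvtColor(im,cv2.COLOR_RGB2HSV)
# plate's far and right edges at its top plane, expressed in the tool frame
s=env.observe(); T=np.array(s["tool_pos"])*1000; a=np.radians(9.61)
I=cv2.resize(im,None,fx=8,fy=8,interpolation=cv2.INTER_CUBIC); hs=cv2.cvtColor(I,cv2.COLOR_RGB2HSV)
m=(hs[...,0]<15)&(hs[...,1]>110)&(hs[...,2]>100); m[:, :150*8]=0;m[:,250*8:]=0;m[:140*8]=0;m[210*8:]=0
c=max(cv2.findContours(m.astype(np.uint8),cv2.RETR_EXTERNAL,cv2.CHAIN_APPROX_NONE)[0],key=cv2.contourArea)[:,0]; p=onplane("top",(c+.5)/8-.5,T[2]/1000+.0225)
q=(p-T[:2])@np.array([[np.cos(a),-np.sin(a)],[np.sin(a),np.cos(a)]])
e=q[(q[:,0]>50)&(q[:,0]<82)]; print("plate right edge y at x:",[(x,round(float(e[abs(e[:,0]-x)<2,1].min()),2)) for x in(55,60,65,70,75,80)])
e=q[q[:,1]<-5]; print("far edge x at y",[(y,round(float(q[abs(q[:,1]-y)<2,0].max()),2)) for y in(-22,-18,-14,-10,-5,0)])
E
```

```text
top base (array([535.26, 166.29,   8.91,  -8.79]), np.float64(7.140962661401893))
tongue (centre at jig x=-26) (array([516.7 , 164.08,  10.14,  -0.81]), np.float64(0.2986657252890411)) 353
tongue q range [-54.01 -14.09] [-6.14 15.81]
scene base (array([530.7 , 165.6 ,  10.85,  -6.69]), np.float64(4.881922915419134))
plate right edge y at x: [(55, -25.55), (60, -25.43), (65, -24.54), (70, -23.48), (75, -23.95), (80, -25.3)]
far edge x at y [(-22, 87.41), (-18, 88.03), (-14, 88.7), (-10, 88.8), (-5, 88.33), (0, 88.65)]
```

```bash
python3 - <<'E'
from jig import *
f=np.load("top0.npz"); im,d=f["im"],f["d"]; P=cloud("top",d)
roi=(P[...,0]>.4)&(P[...,0]<.7)&(P[...,1]>.03)&(P[...,1]<.3)&(d>0)
I=cv2.resize(im,None,fx=8,fy=8,interpolation=cv2.INTER_CUBIC); hs=cv2.cvtColor(I,cv2.COLOR_RGB2HSV); ro=cv2.resize(roi.astype(np.uint8),None,fx=8,fy=8)>0
m=(ro&(hs[...,0]>100)&(hs[...,0]<125)&(hs[...,1]>110)).astype(np.uint8)
h=cv2.convexHull(np.argwhere(cv2.morphologyEx(m,cv2.MORPH_OPEN,np.ones((9,9))))[:,::-1].astype(np.int32))
mm=np.zeros_like(m); cv2.fillConvexPoly(mm,h,1); c=cv2.findContours(mm,0,cv2.CHAIN_APPROX_NONE)[0][0][:,0]
print(fitrect(onplane("top",(c+.5)/8-.5,.010),150,130,(542,168,10)))
J=np.array([542.2,168.5]); y=10.1; u=np.array([np.cos(np.radians(y)),np.sin(np.radians(y))]); t=J+(-3-34.5)*u; print(t)
plan((*t,60,y),(*t,30,y),(*t,22.5,y))
print(env.observe()["tool_pos"])
E
```

```text
(array([540.58449272, 171.7109059 ,  10.00976571,  -1.64787671]), np.float64(0.13210563171517387))
[505.28113075 161.92374777]
[1.0, -2.7, 51.0, 0.0, -0.0, -0.5]
[1.0, -2.7, 81.0, 0.0, -0.0, -0.5]
[1.0, -2.7, 88.5, 0.0, -0.0, -0.5]
[0.50470112 0.15916746 0.11104308]
```

Request:
{"fn": "send_rows", "kwargs": {"moves": [[1,-2,15,0,0,-0.5,40],[1,-2,35,0,0,-0.5,40],[1,-2,55,0,0,-0.5,40],[1,-2,68,0,0,-0.5,40],[1,-2,76,0,0,-0.5,40],[1,-2,78,0,0,-0.5,40],[1,-2,78,0,0,-0.5,40],[1,-2,78,0,0,-0.5,40]]}}

```text
clock: 15.4
tool_pos: [0.5057, 0.1623, 0.0332]
tcp_rot: [0.996, 0.089, 0.001, -0.0]
wrist_force: [0.7, 0.5, -1.2]
finger_gap: 0.0477
finger_force: 82.7
```

```bash
python3 - <<'E'
from jig import *
fs=[]
for n in("top","scene"):
    im,d=env.snapshot(n); fs.append(cv2.resize(im[150:220,160:230] if n=="top" else im[165:225,205:265],(400,400),interpolation=cv2.INTER_CUBIC))
s=env.observe(); print(s["tool_pos"],s["tcp_rot"],s["wrist_force"]); plan((505.1,161.4,30,10.1))
save("v6",np.hstack(fs))
E
```

```text
[0.50568006 0.16223944 0.03308448] [9.96066824e-01 8.86034927e-02 5.50251941e-04 1.43805858e-05] [-0.1424638  -0.13422335 -1.32869319]
[-0.7, 0.7, 3.1, 0.0, -0.1, 0.1]
```

View pics/v6.png

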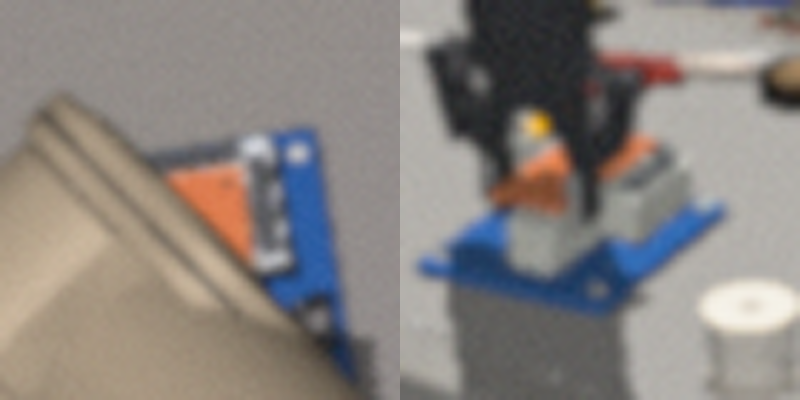

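The plate's far end sits over the nest: in the top crop its right edge at (250,230) runs just inside the right-hand fence. I'll check the fences' positions from the earlier clear picture.

```bash
python3 - <<'E'
from jig import *
im=cv2.cvtColor(np.load("top0.npz")["im"],cv2.COLOR_RGB2GRAY)
K,k1,Rm,t=cal("top"); rv=cv2.Rodrigues(Rm)[0]
a=np.radians(10.1); u=np.array([np.cos(a),np.sin(a)]); v=np.array([-np.sin(a),np.cos(a)]); J=np.array([542.,168.])
def samp(im,xs,ys,z):
    X=J+xs[:,None,None]*u+ys[None,:,None]*v; W=np.concatenate([X,np.full(X.shape[:2]+(1,),z)],-1).reshape(-1,3)/1000
    p=cv2.projectPoints(W,rv,t,K,np.array([k1,0,0,0,0.]))[0].reshape(len(xs),len(ys),2).astype(np.float32)
    return cv2.remap(im,p[...,0],p[...,1],cv2.INTER_CUBIC).astype(float)
ys=np.arange(-45,46,1.)
for z in(46.,40.):
    g=samp(im,np.arange(30,54,1.),ys,z).mean(0); print("z",z,"right",[(int(y),int(k)) for y,k in zip(ys,g) if y<-18],"\n left",[(int(y),int(k)) for y,k in zip(ys,g) if y>20])
xs=np.arange(-70,75,1.)
g=samp(im,xs,np.arange(-12,13,1.),40.).mean(1); print("x near",[(int(x),int(k)) for x,k in zip(xs,g) if x<-45],"far",[(int(x),int(k)) for x,k in zip(xs,g) if x>45])
gt=samp(im,np.arange(-45,-10,1.),ys,40.).mean(0); print("tongue",[(int(y),int(k)) for y,k in zip(ys,gt) if 8<abs(y)<24])
E
```

```text
z 46.0 right [(-45, 85), (-44, 87), (-43, 92), (-42, 99), (-41, 106), (-40, 111), (-39, 114), (-38, 113), (-37, 110), (-36, 106), (-35, 102), (-34, 99), (-33, 99), (-32, 103), (-31, 112), (-30, 125), (-29, 142), (-28, 160), (-27, 178), (-26, 193), (-25, 206), (-24, 215), (-23, 219), (-22, 222), (-21, 224), (-20, 225), (-19, 225)] 
 left [(21, 216), (22, 215), (23, 211), (24, 203), (25, 191), (26, 177), (27, 161), (28, 145), (29, 131), (30, 118), (31, 110), (32, 106), (33, 104), (34, 106), (35, 108), (36, 110), (37, 112), (38, 112), (39, 111), (40, 109), (41, 105), (42, 101), (43, 97), (44, 96), (45, 95)]
z 40.0 right [(-45, 84), (-44, 85), (-43, 88), (-42, 94), (-41, 101), (-40, 108), (-39, 112), (-38, 113), (-37, 111), (-36, 108), (-35, 104), (-34, 100), (-33, 98), (-32, 100), (-31, 106), (-30, 116), (-29, 131), (-28, 148), (-27, 166), (-26, 184), (-25, 198), (-24, 209), (-23, 217), (-22, 221), (-21, 223), (-20, 225), (-19, 225)] 
 left [(21, 215), (22, 215), (23, 213), (24, 210), (25, 202), (26, 191), (27, 177), (28, 162), (29, 146), (30, 132), (31, 120), (32, 113), (33, 108), (34,
[... 381 characters left out ...]
23), (-48, 223), (-47, 223), (-46, 223)] far [(46, 226), (47, 225), (48, 225), (49, 225), (50, 225), (51, 225), (52, 225), (53, 222), (54, 217), (55, 210), (56, 198), (57, 179), (58, 159), (59, 138), (60, 119), (61, 105), (62, 96), (63, 92), (64, 91), (65, 94), (66, 97), (67, 103), (68, 110), (69, 118), (70, 126), (71, 134), (72, 139), (73, 143), (74, 145)]
tongue [(-23, 86), (-22, 85), (-21, 83), (-20, 83), (-19, 88), (-18, 98), (-17, 113), (-16, 131), (-15, 152), (-14, 172), (-13, 190), (-12, 205), (-11, 215), (-10, 221), (-9, 224), (9, 225), (10, 223), (11, 220), (12, 214), (13, 203), (14, 189), (15, 172), (16, 154), (17, 136), (18, 120), (19, 107), (20, 98), (21, 92), (22, 88), (23, 87)]
```

The fences come out symmetric about the assumed jig pose (542,168), with the tongue and stop faces where expected. Lower the plate.

Request:
{"fn": "send_rows", "kwargs": {"moves": [[-0.5,0.5,2,0,0,0.3,40],[-0.5,0.5,4,0,0,0.3,40],[-0.5,0.5,6,0,0,0.3,40],[-0.5,0.5,8,0,0,0.3,40],[-0.5,0.5,10,0,0,0.3,40],[-0.5,0.5,11,0,0,0.3,40],[-0.5,0.5,12,0,0,0.3,40],[-0.5,0.5,12,0,0,0.3,40]]}}

```text
clock: 16.3
tool_pos: [0.5048, 0.1615, 0.0216]
tcp_rot: [0.996, 0.086, -0.0, 0.001]
wrist_force: [-8.2, -4.0, 18.3]
finger_gap: 0.0476
finger_force: 84.2
```

```bash
python3 - <<'E'
from h import *
s=env.observe(); print(s["tool_pos"],s["tcp_rot"],s["wrist_force"],s["ft_torque"],s["finger_gap"])
E
```

```text
[0.50484502 0.16151516 0.02159488] [ 9.96293019e-01  8.60215552e-02 -5.11539441e-05  7.13407417e-04] [-8.24743078 -3.98900462 18.26219122] [-0.92919055  1.61951662 -0.06445452] 0.04762508449452656
```

Request:
{"fn": "send_rows", "kwargs": {"moves": [[0,0,-0.5,0,0,0,47],[0,0,-0.5,0,0,0,52],[0,0,-0.5,0,0,0,58],[0,0,-0.5,0,0,0,66],[0,0,-0.5,0,0,0,75],[0,0,-0.5,0,0,0,80],[0,0,-10,0,0,0,80],[0,0,-30,0,0,0,80]], "grip_force": 20}}

```text
clock: 17.1
tool_pos: [0.504, 0.1613, 0.0502]
tcp_rot: [0.996, 0.086, -0.001, 0.0]
wrist_force: [-0.2, 0.2, 0.1]
finger_gap: 0.08
finger_force: 0.0
```

```bash
python3 - <<'E'
from h import *
s=env.observe(); print(s["tool_pos"],s["wrist_force"],s["finger_gap"],s["q"])
phi=106;P=np.array([552.5,222.]);a=np.radians(phi);k=P+50*np.array([np.sin(a),-np.cos(a)]);w=k+32*np.array([np.cos(a),np.sin(a)]);print("knob",k,"start",w)
plan((505,161,170,10),(540,180,170,50),(*w,170,104),(*w,64,104))
E
```

```text
[0.50395677 0.16131137 0.05020611] [-0.19086535  0.19274348  0.08204256] 0.0799583024069648 [ 0.46479431  0.52929021 -1.03837121  1.86234424  0.52226335  1.05638827
 -2.18232592]
knob [600.5630848  235.78186779] start [591.74268941 266.54224206]
[0.7, 0.5, -119.8, -0.0, 0.1, -0.1]
[38.4, -12.2, -119.9, -0.1, 0.1, -40.1]
[104.3, -88.6, -120.0, -0.1, 0.1, -94.1]
[104.5, -88.6, -14.0, -0.1, 0.1, -94.1]
```

Request:
{"fn": "send_rows", "kwargs": {"moves": [[0,0,-40,0,0,0,80],[0,0,-80,0,0,0,60],[0,20,-115,0,0,0,30],[-10,60,-120,0,0,0,0],[-20,105,-120,0,0,0,0],[-30,150,-120,0,0,0,0],[-35,195,-120,0,0,0,0],[-40,240,-120,0,0,0,0]]}}

```text
clock: 17.9
tool_pos: [0.5063, -0.0837, 0.1714]
tcp_rot: [0.996, 0.086, 0.0, 0.001]
wrist_force: [0.4, -0.3, -0.2]
finger_gap: -0.0001
finger_force: 0.0
```

```bash
python3 - <<'E'
from jig import *
im,d=env.snapshot("top"); P=cloud("top",d); I=cv2.resize(im,None,fx=8,fy=8,interpolation=cv2.INTER_CUBIC); hs=cv2.cvtColor(I,cv2.COLOR_RGB2HSV)
m=(hs[...,0]<15)&(hs[...,1]>110)&(hs[...,2]>100); m[:,:150*8]=0;m[:,250*8:]=0;m[:140*8]=0;m[240*8:]=0
c=max(cv2.findContours(m.astype(np.uint8),cv2.RETR_EXTERNAL,cv2.CHAIN_APPROX_NONE)[0],key=cv2.contourArea)[:,0]
r,e=fitrect(onplane("top",(c+.5)/8-.5,.044),110,50,(538,167,10)); print("plate",r,e)
a=np.radians(9.9); q=(r[:2]-[542,168]); print("jig-frame centre",q@[np.cos(a),np.sin(a)],q@[-np.sin(a),np.cos(a)])
hs0=cv2.cvtColor(im,cv2.COLOR_RGB2HSV); mm=(hs0[...,0]<15)&(hs0[...,1]>110)&(P[...,0]>.42)&(P[...,0]<.7)&(P[...,1]>.1)&(P[...,1]<.25); p=P[mm]; A=np.c_[p[:,:2]-[.54,.17],np.ones(len(p))]; print("plane",np.linalg.lstsq(A,p[:,2],rcond=None)[0])
im2,_=env.snapshot("scene"); s=env.observe(); print(s["tool_pos"])
save("v7",np.hstack([cv2.resize(im[140:240,150:250],(400,400),interpolation=cv2.INTER_CUBIC),cv2.resize(im2[150:230,200:280],(400,400),interpolation=cv2.INTER_CUBIC)]))
E
```

```text
plate [538.61659994 166.17499547   8.45819345  -1.05301887] 0.27624089425917076
jig-frame centre -3.6467903440002774 -1.216124058202356
plane [0.01874873 0.20312185 0.04604657]
[ 0.50634653 -0.08891576  0.1705653 ]
```

View pics/v7.png

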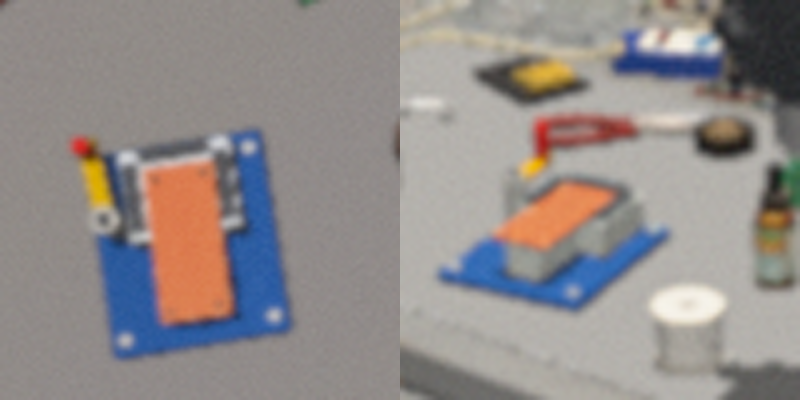

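The top crop shows the plate in the nest between the fences, with a thin white gap to the back stop at crop (180,155) and the keeper still clear at (82,147). I'll recheck the flatness without the knob in the mask.

```bash
python3 - <<'E'
from jig import *
Z=[]
for i in range(3):
    im,d=env.snapshot("top"); P=cloud("top",d); hs=cv2.cvtColor(im,cv2.COLOR_RGB2HSV)
    m=((hs[...,0]<15)&(hs[...,1]>110)&(P[...,0]>.42)&(P[...,0]<.62)&(P[...,1]>.1)&(P[...,1]<.22)&(P[...,2]<.06)).astype(np.uint8); m=cv2.erode(m,np.ones((3,3))); Z.append(P[m>0])
p=np.concatenate(Z)*1000; a=np.radians(8.5); q=(p[:,:2]-[538.6,166.2])@np.array([[np.cos(a),-np.sin(a)],[np.sin(a),np.cos(a)]])
print(len(p),"z=",np.linalg.lstsq(np.c_[q,np.ones(len(q))],p[:,2],rcond=None)[0])
for n,k in (("far R",(q[:,0]>30)&(q[:,1]<-10)),("far L",(q[:,0]>30)&(q[:,1]>10)),("near R",(q[:,0]<-30)&(q[:,1]<-10)),("near L",(q[:,0]<-30)&(q[:,1]>10))): print(n,p[k,2].mean())
K,k1,Rm,t=cal("top"); print("knob",onplane("top",np.array([[170.3,176.8]]),.082))
w=np.array([591,266.]); plan((480,60,170,40),(470,230,170,60),(*w,170,104),(*w,64,104)); s=env.observe(); print(s["tool_pos"],s["q"])
E
```

```text
1583 z= [-3.15023165e-03 -7.76104772e-03  4.44333126e+01]
far R 44.411356140102825
far L 44.04468730040264
near R 44.83334072828173
near L 44.51494923425218
knob [[598.25551999 233.65607377]]
[-2.0, -143.4, 1.0, -0.0, -0.0, -30.1]
[17.4, -312.6, 1.0, -0.0, -0.0, -50.1]
[142.7, -327.3, 1.1, 0.0, -0.0, -94.1]
[142.7, -327.3, 107.1, 0.0, -0.0, -94.1]
[ 0.50658716 -0.08096836  0.17093516] [ 1.05941167  0.31639984 -1.13592941  1.78974002  0.30383891  1.22940725
 -1.55943843]
```

The plate is flat: all four corners read about 44.4 mm. Now round to the knob's far side.

Request:
{"fn": "send_rows", "kwargs": {"moves": [[0,-40,0,0,0,-8,0],[0,-85,0,0,0,-16,0],[0,-130,0,0,0,-24,0],[5,-175,0,0,0,-32,0],[10,-215,0,0,0,-40,0],[15,-255,0,0,0,-48,0],[30,-290,0,0,0,-56,0],[60,-310,0,0,0,-64,0]]}}

```text
clock: 18.95
tool_pos: [0.51, 0.2391, 0.1715]
tcp_rot: [0.796, 0.606, 0.0, 0.0]
wrist_force: [-0.1, -0.5, 2.0]
finger_gap: -0.0
finger_force: 0.0
```

```bash
python3 - <<'E'
from jig import *
w=np.array([590,266.]); plan((*w,170,104),(*w,64,104)); s=env.observe(); print(s["tool_pos"],s["q"])
E
```

```text
[47.2, 70.0, 1.5, 0.0, -0.0, -29.4]
[47.1, 69.9, 107.5, 0.0, -0.0, -29.4]
[0.50998621 0.23911143 0.17147573] [ 0.45644447  0.56092811 -1.28198041  1.66140089  0.55173128  1.34062945
 -1.18488855]
```

Request:
{"fn": "send_rows", "kwargs": {"moves": [[12,18,0,0,0,-8,0],[24,36,0,0,0,-16,0],[36,54,0,0,0,-24,0],[47,70,0,0,0,-29,0],[47,70,20,0,0,-29,0],[47,70,45,0,0,-29,0],[47,70,70,0,0,-29,0],[47,70,75,0,0,-29,0]]}}

```text
clock: 19.75
tool_pos: [0.5909, 0.2606, 0.0933]
tcp_rot: [0.622, 0.783, -0.001, -0.001]
wrist_force: [-0.3, 0.3, 0.5]
finger_gap: -0.0001
finger_force: 0.0
```

```bash
python3 - <<'E'
from jig import *
env.snapshot("top")
s=env.observe(); print(s["tool_pos"],s["q"],s["wrist_force"])
plan((590,266,65,104))
E
```

```text
[0.59132977 0.26058614 0.09414755] [ 0.30382018  0.82686557 -1.20289993  1.50798959  0.77950147  1.34908592
 -0.73851953] [-0.53171373  0.04825743 -1.75926099]
[5.6, -0.0, 29.1, -0.1, -0.0, -1.0]
```

Request:
{"fn": "send_rows", "kwargs": {"moves": [[6,0,0,0,0,-1,0],[6,0,10,0,0,-1,0],[6,0,20,0,0,-1,0],[6,0,27,0,0,-1,0],[6,0,29,0,0,-1,0],[6,0,29,0,0,-1,0],[6,0,29,0,0,-1,0],[6,0,29,0,0,-1,0]]}}

```text
clock: 20.6
tool_pos: [0.5917, 0.2656, 0.0668]
tcp_rot: [0.617, 0.787, 0.0, 0.0]
wrist_force: [0.0, 0.4, 0.4]
finger_gap: -0.0002
finger_force: 0.0
```

```bash
python3 - <<'E'
from jig import *
s=env.observe(); print(s["tool_pos"],s["wrist_force"])
P=np.array([552.5,222])
for phi in (104,97,90,83,76,69,62,55,48,41,34,27,20,13,9.9,7,5):
    a=np.radians(phi); k=P+50*np.array([np.sin(a),-np.cos(a)]); w=k+17.5*np.array([np.cos(a),np.sin(a)]); print(phi,end=" "); plan((*w,64,phi))
E
```

```text
[0.59167003 0.26556345 0.06684111] [0.02911126 0.36640816 0.38347575]
104 [-15.3, 1.5, 2.8, 0.0, -0.0, -0.1]
97 [-21.5, 3.3, 2.8, 0.0, -0.0, 6.9]
90 [-27.9, 4.3, 2.8, 0.0, -0.0, 13.9]
83 [-34.4, 4.5, 2.8, 0.0, -0.0, 20.9]
76 [-40.8, 3.9, 2.8, 0.0, -0.0, 27.9]
69 [-47.1, 2.6, 2.8, 0.0, -0.0, 34.9]
62 [-53.2, 0.5, 2.8, 0.0, -0.0, 41.9]
55 [-59.1, -2.4, 2.8, 0.0, -0.0, 48.9]
48 [-64.5, -5.9, 2.8, 0.0, -0.0, 55.9]
41 [-69.4, -10.1, 2.8, 0.0, -0.0, 62.9]
34 [-73.8, -14.8, 2.8, 0.0, -0.0, 69.9]
27 [-77.6, -20.1, 2.8, 0.0, -0.0, 76.9]
20 [-80.8, -25.7, 2.8, 0.0, -0.0, 83.9]
13 [-83.2, -31.7, 2.8, 0.0, -0.0, 90.9]
9.9 [-84.0, -34.5, 2.8, 0.0, -0.0, 94.0]
7 [-84.6, -37.1, 2.8, 0.0, -0.0, 96.9]
5 [-85.0, -38.9, 2.8, 0.0, -0.0, 98.9]
```

Request:
{"fn": "send_rows", "kwargs": {"moves": [[-8,1,2,0,0,0,0],[-15,2,2,0,0,0,0],[-21,3,2,0,0,7,0],[-28,4,2,0,0,14,0],[-34,4.5,2,0,0,21,0],[-41,4,2,0,0,28,0],[-47,2.5,2,0,0,35,0],[-53,0.5,2,0,0,42,0]]}}

```text
clock: 21.4
tool_pos: [0.6051, 0.2133, 0.0645]
tcp_rot: [0.859, 0.512, 0.0, -0.0]
wrist_force: [-0.6, 1.0, -1.0]
finger_gap: 0.0
finger_force: 0.5
```

```bash
python3 - <<'E'
from jig import *
s=env.observe(); print(s["tool_pos"],s["wrist_force"],s["q"])
P=np.array([552.5,222])
for phi in (62,55,48,41,34,27,20,13,9.9,7,5):
    a=np.radians(phi); k=P+50*np.array([np.sin(a),-np.cos(a)]); w=k+17.5*np.array([np.cos(a),np.sin(a)]); print(phi,end=" "); plan((*w,65,phi))
E
```

```text
[0.60505671 0.21326803 0.06445048] [-0.6033666   1.01578925 -0.99715878] [ 0.32651862  0.77299329 -1.06781078  1.54934657  0.70226372  1.24354681
 -1.35113141]
62 [0.5, -0.5, -0.5, -0.0, -0.0, -0.5]
55 [-5.7, 1.3, -0.6, -0.0, -0.0, 6.5]
48 [-12.1, 2.3, -0.6, -0.0, -0.0, 13.5]
41 [-18.5, 2.6, -0.6, -0.0, -0.0, 20.5]
34 [-25.0, 2.1, -0.6, -0.0, -0.0, 27.5]
27 [-31.3, 0.7, -0.6, -0.0, -0.0, 34.5]
20 [-37.4, -1.3, -0.6, -0.0, -0.0, 41.5]
13 [-43.3, -4.1, -0.6, -0.0, -0.0, 48.5]
9.9 [-45.7, -5.6, -0.6, -0.0, -0.0, 51.6]
7 [-47.9, -7.1, -0.6, -0.0, -0.0, 54.5]
5 [-49.4, -8.2, -0.6, -0.0, -0.0, 56.5]
```

Request:
{"fn": "send_rows", "kwargs": {"moves": [[-6,1,0,0,0,6.5,0],[-12,2,0,0,0,13.5,0],[-18.5,2.5,0,0,0,20.5,0],[-25,2,0,0,0,27.5,0],[-31,1,0,0,0,34.5,0],[-37,-1,0,0,0,41.5,0],[-41,-3,0,0,0,46,0],[-43.5,-4,0,0,0,49,0]]}}

```text
clock: 22.2
tool_pos: [0.5809, 0.1767, 0.0646]
tcp_rot: [0.994, 0.11, 0.0, 0.0]
wrist_force: [0.8, 1.3, -0.0]
finger_gap: -0.0001
finger_force: 0.4
```

Request:
{"fn": "send_rows", "kwargs": {"moves": [[-1,0,0,0,0,1,0],[-2,0,0,0,0,2,0],[-3,0,0,0,0,3,0],[-4,0,0,0,0,3,0],[-5,0,0,0,0,3,0],[-6,0,0,0,0,3,0],[-6,0,0,0,0,3,0],[-6,0,0,0,0,3,0]]}}

```text
clock: 23.0
tool_pos: [0.5782, 0.1763, 0.065]
tcp_rot: [0.996, 0.085, 0.003, -0.001]
wrist_force: [16.4, 3.4, -8.6]
finger_gap: 0.0004
finger_force: 8.3
```

The wrist force rose to 16 N against the stop, so the keeper is fully across. I'll back off, park and verify.

Request:
{"fn": "send_rows", "kwargs": {"moves": [[6,0,0,0,0,0,0],[14,0,0,0,0,0,0],[16,0,-40,0,0,0,0],[16,0,-80,0,0,0,0],[10,20,-110,0,0,0,0],[-5,65,-115,0,0,0,0],[-25,110,-115,0,0,0,0],[-40,155,-115,0,0,0,0]]}}

```text
clock: 23.8
tool_pos: [0.5613, 0.0155, 0.1797]
tcp_rot: [0.996, 0.087, -0.0, 0.0]
wrist_force: [1.1, -0.4, -0.7]
finger_gap: -0.0001
finger_force: 0.0
```

Request:
{"fn": "send_rows", "kwargs": {"moves": [[-10,40,0,0,0,0,0],[-20,80,0,0,0,0,0],[-25,100,0,0,0,0,0],[-25,100,0,0,0,0,0],[-25,100,0,0,0,0,0],[-25,100,0,0,0,0,0],[-25,100,0,0,0,0,0],[-25,100,0,0,0,0,0]]}}

```text
clock: 24.6
tool_pos: [0.5546, -0.085, 0.1795]
tcp_rot: [0.996, 0.087, 0.0, -0.0]
wrist_force: [-0.5, 0.1, 0.1]
finger_gap: -0.0005
finger_force: 0.0
```

```bash
python3 - <<'E'
from jig import *
im,d=env.snapshot("top"); I=cv2.resize(im,None,fx=8,fy=8,interpolation=cv2.INTER_CUBIC); hs=cv2.cvtColor(I,cv2.COLOR_RGB2HSV)
m=(hs[...,0]<14)&(hs[...,1]>110)&(hs[...,2]>100); m[:,:150*8]=0;m[:,250*8:]=0;m[:140*8]=0;m[240*8:]=0
c=max(cv2.findContours(m.astype(np.uint8),cv2.RETR_EXTERNAL,cv2.CHAIN_APPROX_NONE)[0],key=cv2.contourArea)[:,0]
print("plate",fitrect(onplane("top",(c+.5)/8-.5,.044),110,50,(538,167,10)))
y=(hs[...,0]>18)&(hs[...,0]<33)&(hs[...,1]>140); y[:,:150*8]=0;y[:,250*8:]=0;y[:140*8]=0;y[240*8:]=0
c=np.argwhere(y)[:,::-1]; r=cv2.minAreaRect(onplane("top",(c+.5)/8-.5,.054).astype(np.float32)); print("yellow",r)
im2,_=env.snapshot("scene"); print(env.observe()["tool_pos"],env.observe()["wrist_force"])
save("v8",np.hstack([cv2.resize(im[140:240,150:250],(400,400),interpolation=cv2.INTER_CUBIC),cv2.resize(im2[150:230,200:280],(400,400),interpolation=cv2.INTER_CUBIC)]))
E
```

```text
plate (array([538.66268262, 165.88279434,   8.07409983,  -1.2602203 ]), np.float64(0.383659301990926))
yellow ((558.0751342773438, 189.26406860351562), (15.074718475341797, 48.19773864746094), 10.604057312011719)
[ 0.55456069 -0.08543364  0.17951844] [-0.53210826 -0.85556233 -1.17631696]
```

View pics/v8.png

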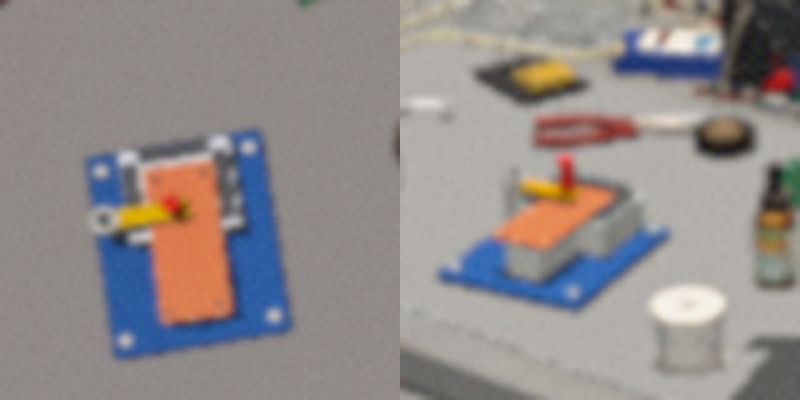

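The top crop shows the keeper across the plate, with the knob at crop (175,207) and its angle within about 1° of the stop. The plate is still seated, and the bottle and spool stand. Handing in.

```bash
python3 -c "
from workcell import env; print(env.sign_off())"
```

```text
the job is handed in; nothing more can be done
None
```

I handed the job in at about 25 s: the plate lies flat in the nest, its far end about 6 mm from the back stop, with the keeper arm back across it to its stop; sign-off returned no verdict, and I did not re-check the relay or capacitor at the end.

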